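# Pack the lower bays of a cantilever service case

### The job

Get the locksmith's service case ready for a call-out: swing its orange top tray up and over to the back until it rests open, lay the brass padlock in the wide bay underneath and the brass-coloured lock cylinder flat in the narrow bay, then bring the tray back down until it is fully closed. Guide the tray all the way in both directions, never letting it fall, and set the locks down rather than dropping them; the bush and the red tag must stay in the tray. Leave the nickel lock cylinder and the other things on the bench where they are.

Things in the scene. Friction and masses are not known exactly. Their poses are not given: they have to be found in the camera images.
- case: Grey open service case fixed to the bench, 170 (x) x 218 (y) x 60 mm high, walls 4 mm. Origin: centre of its underside. Its x points to its back (the side to which the tray swings), y to its left. A 48 mm high divider along x at y = -18 mm parts two bays. Steel arms run outside both end walls and reach 116 mm either way along y.
- tray_lift (a joint): Angle q (rad) of the tray's arms: 0 closed, 2.167 open at its stop. The tray stays level; every point moves on an arc: 0.110*(cos(0.276)-cos(0.276+q)) m to the case's +x and 0.110*(sin(0.276+q)-sin(0.276)) m up. Top at q = 1.295 (80 mm up); past it the tray tends to fall to the open stop (190 mm back, 41 mm up) and stays; before it, shut. Light friction; tray and cargo 0.4 kg.
- tray_handle (a point): Centre of the tray's black handle bar, 14 x 14 mm and 100 mm long along the case's y, over the tray's middle; 135 mm above the bench when closed. 33 mm free between the bar and the tray's rim below; posts at its ends, 45 mm either side of the centre; a 32 mm high divider stands in the tray under the bar.
- bay_wide (a point): Centre of the wide bay's floor (4 mm above the bench): bay 162 mm along the case's x, 121 mm along y, at the case's left (+y). Axes as the case's.
- bay_narrow (a point): Centre of the narrow bay's floor: 162 mm along the case's x, 85 mm along y, at the case's right (-y). Axes as the case's.
- padlock_brass_mid (a point): Centre of the solid body of the brass padlock lying flat: body 40 (x) x 46 (y) x 20 mm high, about 0.2 kg; its steel shackle sticks out a further 31 mm towards its own +x, 51 mm from this point.
- padlock_shackle (a point): Point on the padlock's shackle, 3 mm inside its outer end.
- cylinder_brass_mid (a point): Centre of the brass-coloured lock cylinder lying on the bench: 17 (x) x 60 (y, its length) x 24 mm high, about 0.2 kg.
- cylinder_nickel_mid (a point): Centre of the silver-coloured lock cylinder of the same shape and size; it is not to be packed.
- bush_mid (a point): Centre of the small turned bush (28 mm diameter, 22 mm high) standing in the front half of the tray; stays in the tray.
- tag_red_mid (a point): Centre of the red plastic key tag (44 x 24 x 9 mm) lying in the back half of the tray; stays in the tray.
- tray_floor (a point): Centre of the orange tray's inner floor; axes as the case's. Tray 170 x 218 x 35 mm, walls 4 mm. Closed, its underside is 60 and its rim 95 mm above the bench; open, underside about 101 mm, rim 136 mm, handle top 183 mm, and its front wall 105 mm behind the case's centre, so both bays are free from above.
- oil_mid (a point): Centre of the white oil bottle with red spout, 46 mm diameter, 150 mm high, standing; bystander.
- clips_cup_mid (a point): Centre of the green cup, 72 mm diameter, 60 mm high; bystander.
- tape_mid (a point): Centre of the yellow tape measure, 64 x 78 x 35 mm; bystander.
- pen_mid (a point): Centre of the marker, 135 mm long along its y, 15 mm thick; bystander.
- padlock_brass: The padlock; origin on its underside, 16 mm from the body's centre towards the shackle.
- cylinder_brass: The brass-coloured lock cylinder; origin at the centre of its underside.

How it is judged:
By the outcome, as a careful person would: the job done as asked, in the order asked, and still so for the second after the job is handed in, with the robot touching nothing.
It also fails if it takes over 72 s, if anything falls off the work surface, if the arm or the gripper's body presses on something with over 40 N, if the wrist force passes 120 N, or if a joint passes its speed limit or range.

### The arm

A 6-joint arm with a two-finger parallel gripper is mounted at the origin on a cart in front of the work surface, level with it; the furniture and walls round the work are solid. World frame = base frame: x ahead of the robot, y to its left, z up, the work surface at z = 0. Lengths are in m, angles in rad, forces in N, time in s.
With the tool pointing down it reaches from about 0.25 to 0.725 m from the base axis. Payload 4 kg.
Tool frame: the origin (TCP) lies at the very end of the fingers, on their centre line; the grasp point (between the pads) lies 19 mm behind it; z points along the fingers, x is the direction in which the jaws open and shut, and the axes are right-handed (so a half turn about z gives the same grasp; the last joint's range is limited). The gripper opens to 85 mm and grips with 20 to 120 N. Pads are 22 mm wide; open, the fingers measure 114 mm over their backs; the gripper's body (76 mm by 85 mm) begins 54 mm behind the grasp point. The pads swing forward as they close: fully open they stand 13 mm farther back than shut.
Start: joints at [1.326, 0.241, 0.005, 1.335, 0, 1.571], TCP at [0.121, 0.485, 0.231] pointing down, gripper open.
Joint ranges: [-2.72, 2.72], [-1.05, 1.87], [-1.09, 1.28], [-1.99, 2.15], [-1.42, 1.44], [-3.14, 3.14]. Speed limits (rad/s): [2.79, 2.79, 3.14, 3.14, 3.14, 3.14].

### API

Orientations are given as a unit quaternion [w, x, y, z].
In Python, from station import bot gives the robot as it stands. The module is installed in compiled form; this text tells all that it offers.
- The arm moves only by the tool jog_arm, never from a script. Its arguments are lists of equal length, an entry for each row: "delta_pos": the shift along the world's x, y, z in m, a list of three; "rotation": the turn, a rotation vector about the world's x, y, z in rad, a list of three; "gripper": the opening, from 0 (shut) to 1 (fully open). In form: {"delta_pos": [[tx, ty, tz], ...], "rotation": [[ax, ay, az], ...], "gripper": [gripper, ...]}. A call has 1 to 10 rows; each row is the pose to reach, as a shift and turn from the pose measured when the call began; what a row does not reach only later rows make up. A row lasts 1/10 s, in which the tool goes at most 50 mm and 8.59 degrees, less where a joint would pass 70% of its speed; a pose out of reach is approached as far as the arm can. A call with a gripper value outside its range is refused whole. The fingers move at their own pace and stop on an object; "squeeze" is the grip in N (left out, the last holds). Time passes only in rows, so rows that repeat a pose let the fingers close. It gives the time, the measured TCP pose, the force and the opening at its end, in the units of the state.
- bot.observe(): the state, without advancing time (a new reading comes with each control period).
- bot.camera(name): name is "side" or "top"; returns the picture (420x560x3 uint8, red, green, blue); there is no depth.
- bot.get_calibration(name): a dict with "fx", "fy", "cx", "cy" (pixels), "view" (4x4, takes a point from world to camera coordinates). Camera axes: x right, y down, z forward; pixel columns grow to the right and rows downward; lengths in m; the calibration is good to about 2 mm. A picture is of the moment at which its call begins. get_calibration takes no time and is no camera call.
- bot.job_done(): hands the job in, once; it reports no verdict.
The state is a dict: "time": time; "qpos": joint angles; "joint_vel": joint speeds; "joint_efforts": joint torques, N m; "tcp_pos": TCP position; "orientation": TCP orientation; "force": force on the tool from outside, world axes, zero at the start; "ft_torque": the same for the moment, N m; "width": finger opening in m.
Only numpy, scipy, OpenCV 4.12 (cv2) and the standard library are available. Lean on these libraries where they do the work, as an engineer would, in place of code of your own. Each camera call takes 0.05 s, during which the arm holds its last target.

## Working session

There is one attempt and no reset: what is moved stays moved. The work goes in short steps, Python scripts to look and compute and a tool call to move; the robot and the scene stay as the last step left them, time stands still between calls to the robot, and variables do not carry over. Pictures are saved under pics/ and viewed, and the job is handed in when it is done.

Besides the shell and the picture viewer there is one more tool, called after ">>>" as a command line: name --argument value ..., lists and objects as JSON in quotes. jog_arm: Moves the arm, as the interface text tells. Its arguments: {"type":"object","properties":{"delta_pos":{"type":"array"},"rotation":{"type":"array"},"gripper":{"type":"array"},"squeeze":{"type":"number"}},"required":["delta_pos","rotation","gripper"]}

```bash
mkdir -p pics; python3 - <<'E'
from station import bot
import cv2
for n in("top","side"):
    im=bot.camera(n); cv2.imwrite(f"pics/{n}0.png",cv2.cvtColor(im,cv2.COLOR_RGB2BGR))
    c=bot.get_calibration(n); print(n,c)
print(bot.observe())
E
```

```text
top {'fx': 471.0713162636269, 'fy': 471.0713162636269, 'cx': 273.2773030767777, 'cy': 207.16507075968858, 'view': array([[ 2.69680889e-02, -9.99635457e-01,  1.29396483e-03,
        -3.30166208e-02],
       [-9.86129982e-01, -2.68157606e-02, -1.63794301e-01,
         5.22148227e-01],
       [ 1.63769289e-01,  3.14120175e-03, -9.86493666e-01,
         1.31714245e+00],
       [ 0.00000000e+00,  0.00000000e+00,  0.00000000e+00,
         1.00000000e+00]])}
side {'fx': 506.21283070233704, 'fy': 506.21283070233704, 'cx': 269.9950433354684, 'cy': 205.27151434219618, 'view': array([[ 0.96469958, -0.26243111,  0.02201437, -0.49356522],
       [-0.10042779, -0.44386982, -0.89044587,  0.15182394],
       [ 0.24345221,  0.8568019 , -0.4545564 ,  1.61249051],
       [ 0.        ,  0.        ,  0.        ,  1.        ]])}
{'time': 0.1, 'qpos': array([1.32599186e+00, 2.41335667e-01, 3.87856955e-03, 1.33521966e+00,
       3.22175871e-05, 1.57077420e+00]), 'joint_vel': array([ 0.00041556, -0.00137756,  0.00423819, -0.0001611 , -0.00010495,
       -0.00162685]), 'joint_efforts': array([ 5.49060769e-04, -3.73138654e+01,  2.53009486e+01,  1.08113803e-02,
        1.25457311e-05,  8.96998699e-06]), 'tcp_pos': array([0.12103711, 0.48454748, 0.23051046]), 'orientation': array([ 5.65979293e-04,  7.88144685e-01,  6.15489294e-01, -7.50952359e-04]), 'force': array([ 0.16228613, -0.07493657, -0.02392336]), 'ft_torque': array([ 0.00836404, -0.00304419, -0.00231292]), 'width': 0.08504410467806744}
```

View pics/top0.png

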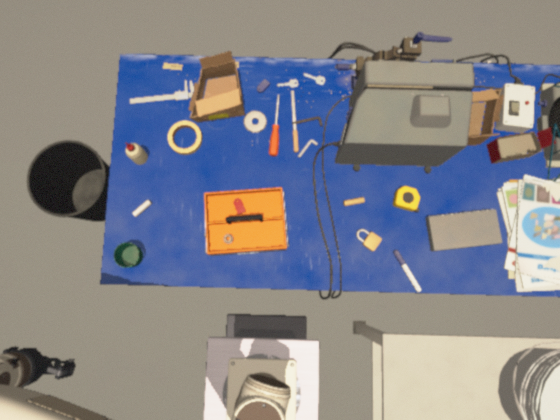

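View pics/side0.png

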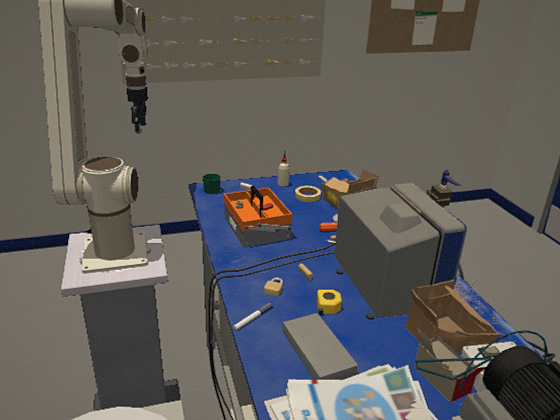

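The top view shows the orange tray at about (246,220) with the tag at (240,205) on its back half, the bush at (229,238) and the handle at (244,218). The brass cylinder is at (355,202), the padlock at (370,240) and the nickel cylinder at (142,208). Next I zoom in to measure.

```bash
python3 - <<'E'
import cv2,numpy as np
t=cv2.imread("pics/top0.png")
a=cv2.resize(t[180:265,195:297],None,fx=7,fy=7,interpolation=cv2.INTER_CUBIC);cv2.imwrite("pics/a.png",a)
b=cv2.resize(t[185:260,335:435],None,fx=8,fy=8,interpolation=cv2.INTER_CUBIC);cv2.imwrite("pics/b.png",b)
s=cv2.imread("pics/side0.png")
c=cv2.resize(s[175:255,200:310],None,fx=7,fy=7,interpolation=cv2.INTER_CUBIC);cv2.imwrite("pics/c.png",c)
E
```

```text
(no output)
```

View pics/a.png

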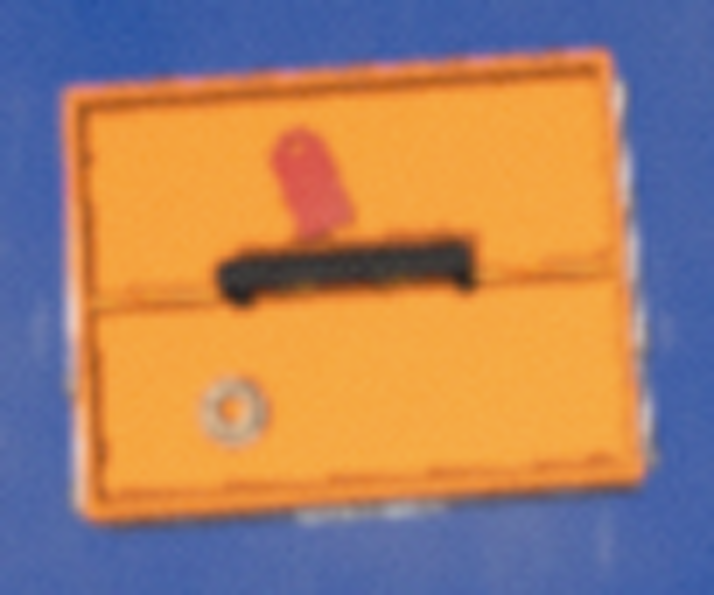

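View pics/b.png

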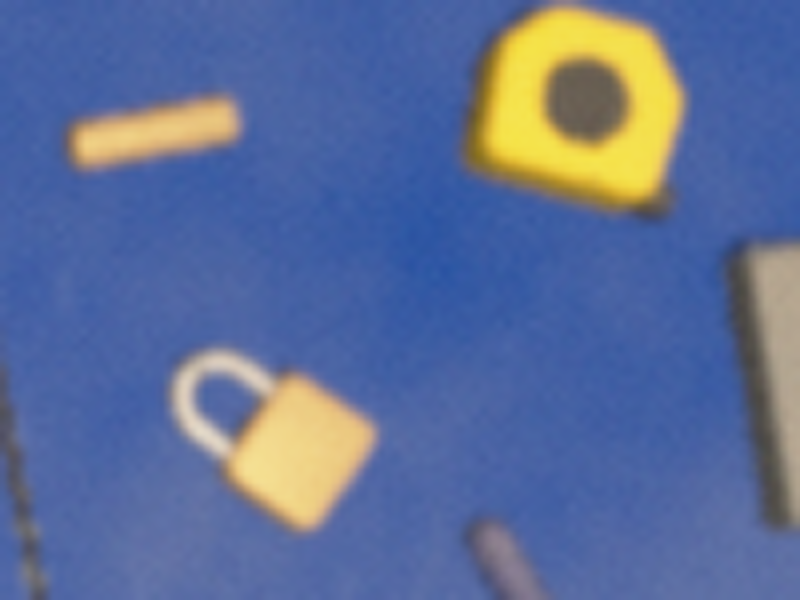

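View pics/c.png

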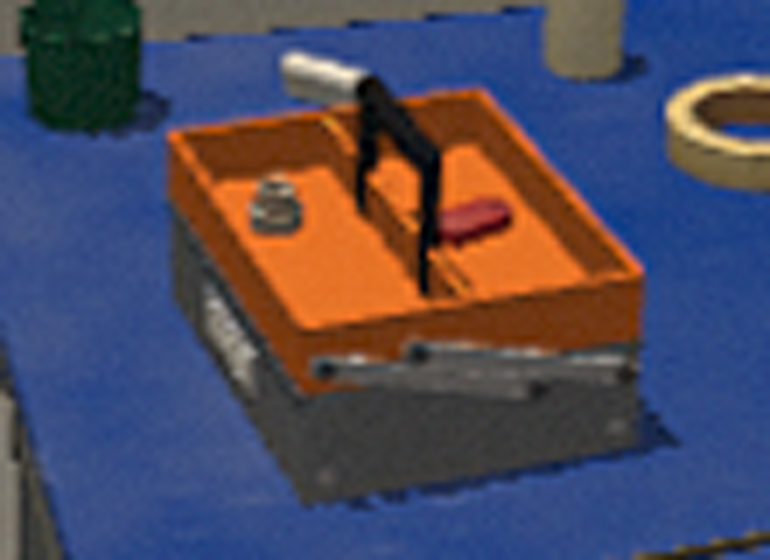

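```bash
cat > h.py <<'E'
import numpy as np
from station import bot
def ray(n,u,v,z):
    c=bot.get_calibration(n);V=c["view"];R=V[:3,:3];t=V[:3,3]
    o=-R.T@t; d=R.T@np.array([(u-c["cx"])/c["fx"],(v-c["cy"])/c["fy"],1])
    return o+d*(z-o[2])/d[2]
def px(n,p):
    c=bot.get_calibration(n);V=c["view"];q=V[:3,:3]@np.array(p)+V[:3,3]
    return np.array([c["fx"]*q[0]/q[2]+c["cx"],c["fy"]*q[1]/q[2]+c["cy"]])
def zoom(n,name,x0,y0,x1,y1,f):
    import cv2
    im=bot.camera(n);cv2.imwrite("pics/"+name,cv2.resize(cv2.cvtColor(im,cv2.COLOR_RGB2BGR)[y0:y1,x0:x1],None,fx=f,fy=f,interpolation=cv2.INTER_CUBIC))
def pts(n,L,x0,y0,f,z): return np.array([ray(n,x0+(a+.5)/f-.5,y0+(b+.5)/f-.5,z) for a,b in L])
E
python3 - <<'E'
from h import *
np.set_printoptions(precision=4,suppress=True)
def rep(nm,P):
    print(nm,P[:,:2].tolist().__repr__()[:0],"mid",P.mean(0)); 
    for i in range(len(P)):
        e=P[(i+1)%len(P)]-P[i];print("  ",P[i],np.linalg.norm(e),np.degrees(np.arctan2(e[1],e[0])))
rep("tray",pts("top",[(63,88),(611,49),(650,482),(84,522)],195,180,7,.095))
rep("handle",pts("top",[(218,265),(474,253)],195,180,7,.142))
rep("pad",pts("top",[(295,370),(379,435),(305,533),(226,465)],335,185,8,.02))
rep("shackle",pts("top",[(187,364)],335,185,8,.01))
rep("cyl",pts("top",[(67,127),(235,95),(243,137),(80,169)],335,185,8,.018))
rep("side handle",pts("side",[(370,85),(437,155)],200,175,7,.142))
for q in [(.40,-.2)]: pass
E
```

```text
tray  mid [0.4762 0.0584 0.095 ]
   [0.5514 0.1765 0.095 ] 0.2190493869334152 -84.28371279440259
   [ 0.5732 -0.0414  0.095 ] 0.17343968213024277 -173.5831784733165
   [ 0.4009 -0.0608  0.095 ] 0.2213803640515068 95.58855299608675
   [0.3793 0.1595 0.095 ] 0.17293330477495503 5.646744730117419
handle  mid [0.4789 0.0581 0.142 ]
   [0.4753 0.1068 0.142 ] 0.0975389554254202 -85.73087457376428
   [0.4825 0.0095 0.142 ] 0.0975389554254202 94.26912542623572
pad  mid [ 0.4353 -0.3086  0.02  ]
   [ 0.4646 -0.3066  0.02  ] 0.038019118481686265 -127.07151420179623
   [ 0.4417 -0.3369  0.02  ] 0.04530676572476375 143.19478623750342
   [ 0.4054 -0.3098  0.02  ] 0.0371392194318322 50.03086225823761
   [ 0.4293 -0.2813  0.02  ] 0.04344373886668343 -35.57054369051463
shackle  mid [ 0.467 -0.269  0.01 ]
   [ 0.467 -0.269  0.01 ] 0.0 0.0
cyl  mid [ 0.5517 -0.2565  0.018 ]
   [ 0.5527 -0.2236  0.018 ] 0.06347183450856231 -77.53993806499801
   [ 0.5664 -0.2856  0.018 ] 0.015937063418486882 -169.60388359872633
   [ 0.5507 -0.2885  0.018 ] 0.06154760259970699 102.76225758961434
   [ 0.5371 -0.2284  0.018 ] 0.016307412291684222 17.21263341369798
side handle  mid [0.4777 0.053  0.142 ]
   [0.4714 0.0945 0.142 ] 0.08403300587624128 -81.31211262282771
   [0.4841 0.0115 0.142 ] 0.08403300587624128 98.68788737717229
```

>>> jog_arm --delta_pos '[[0.03,-0.036,0],[0.06,-0.072,0],[0.09,-0.108,0],[0.12,-0.144,0],[0.15,-0.18,0],[0.18,-0.216,0],[0.21,-0.252,0],[0.24,-0.288,0],[0.27,-0.324,0],[0.3,-0.36,0]]' --rotation '[[0,0,-0.12],[0,0,-0.24],[0,0,-0.36],[0,0,-0.48],[0,0,-0.6],[0,0,-0.72],[0,0,-0.84],[0,0,-0.96],[0,0,-1.08],[0,0,-1.2]]' --gripper '[1,1,1,1,1,0.8,0.8,0.6,0.6,0.6]' --squeeze 30

```text
time: 1.1
tcp_pos: [0.4217, 0.1228, 0.2303]
orientation: [-0.0, 0.998, 0.06, -0.001]
force: [1.0, 1.0, 0.1]
width: 0.0513
```

>>> jog_arm --delta_pos '[[0.028,-0.032,0],[0.055,-0.065,0],[0.055,-0.065,-0.02],[0.055,-0.065,-0.04],[0.055,-0.065,-0.06],[0.055,-0.065,-0.08],[0.055,-0.065,-0.095],[0.055,-0.065,-0.105],[0.055,-0.065,-0.112],[0.055,-0.065,-0.112]]' --rotation '[[0,0,-0.024],[0,0,-0.024],[0,0,-0.024],[0,0,-0.024],[0,0,-0.024],[0,0,-0.024],[0,0,-0.024],[0,0,-0.024],[0,0,-0.024],[0,0,-0.024]]' --gripper '[0.6,0.6,0.6,0.6,0.6,0.6,0.6,0.6,0.6,0.6]'

```text
time: 2.1
tcp_pos: [0.4761, 0.0577, 0.1175]
orientation: [0.0, 0.999, 0.048, -0.002]
force: [-0.2, -0.2, 0.2]
width: 0.0512
```

```bash
python3 - <<'E'
from h import *
zoom("top","t1.png",195,170,297,265,6)
zoom("side","s1.png",200,120,310,255,4.4)
o=bot.observe();print(o["tcp_pos"],o["width"],o["force"])
E
```

```text
[0.47705947 0.05778943 0.11872656] 0.0512702662542859 [ 1.02376899  0.22600291 -0.47848115]
```

View pics/t1.png

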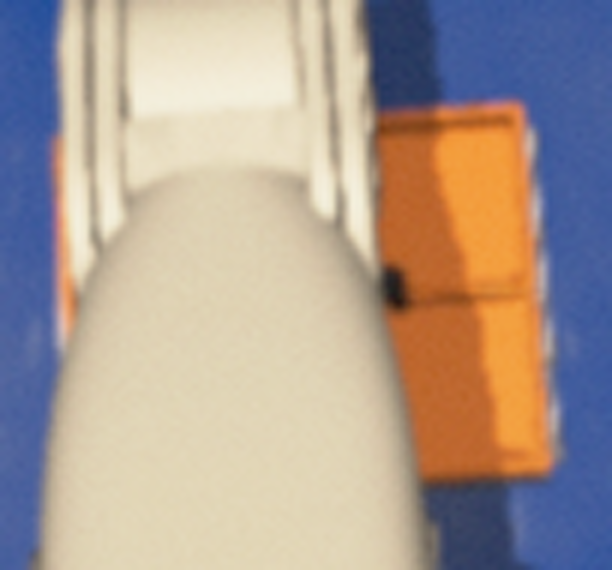

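View pics/s1.png

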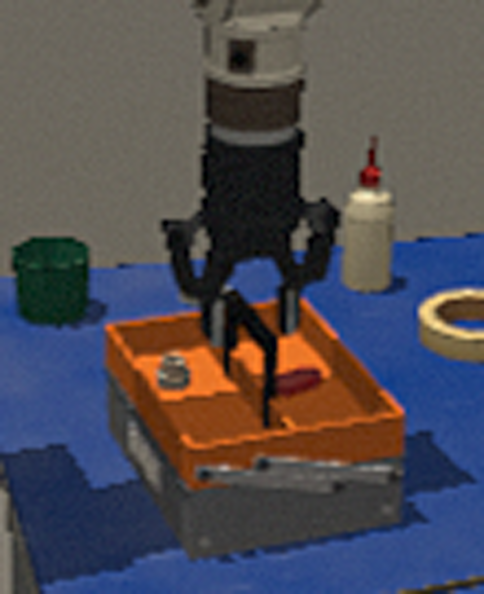

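The fingers straddle the bar at about (250,320) in the side crop, so I close the gripper.

>>> jog_arm --delta_pos '[[0,0,0],[0,0,0],[0,0,0],[0,0,0],[0,0,0],[0,0,0],[0,0,0]]' --rotation '[[0,0,0],[0,0,0],[0,0,0],[0,0,0],[0,0,0],[0,0,0],[0,0,0]]' --gripper '[0.1,0.1,0.1,0.1,0.1,0.1,0.1]' --squeeze 30

```text
time: 2.9
tcp_pos: [0.4772, 0.0579, 0.1194]
orientation: [-0.0, 0.999, 0.049, -0.0]
force: [-2.4, -0.4, 5.7]
width: 0.0134
```

```bash
python3 - <<'E'
import numpy as np
ex=np.array([np.cos(np.radians(5.5)),np.sin(np.radians(5.5))])
for q in np.arange(0,2.168,0.0722):
    h=.11*(np.cos(.276)-np.cos(.276+q));z=.11*(np.sin(.276+q)-np.sin(.276))
    print(round(q,3),np.round([*(h*ex),z],4))
E
```

```text
0.0 [0. 0. 0.]
0.072 [0.0024 0.0002 0.0076]
0.144 [0.0054 0.0005 0.0149]
0.217 [0.0089 0.0009 0.022 ]
0.289 [0.0129 0.0012 0.0289]
0.361 [0.0173 0.0017 0.0355]
0.433 [0.0223 0.0021 0.0417]
0.505 [0.0276 0.0027 0.0475]
0.578 [0.0334 0.0032 0.0529]
0.65 [0.0395 0.0038 0.0579]
0.722 [0.046  0.0044 0.0625]
0.794 [0.0528 0.0051 0.0665]
0.866 [0.0599 0.0058 0.0701]
0.939 [0.0672 0.0065 0.0731]
1.011 [0.0747 0.0072 0.0756]
1.083 [0.0823 0.0079 0.0776]
1.155 [0.0901 0.0087 0.079 ]
1.227 [0.098  0.0094 0.0798]
1.3 [0.1059 0.0102 0.08  ]
1.372 [0.1138 0.011  0.0797]
1.444 [0.1216 0.0117 0.0788]
1.516 [0.1294 0.0125 0.0773]
1.588 [0.137  0.0132 0.0753]
1.661 [0.1445 0.0139 0.0727]
1.733 [0.1518 0.0146 0.0696]
1.805 [0.1588 0.0153 0.066 ]
1.877 [0.1656 0.0159 0.0619]
1.949 [0.172  0.0166 0.0573]
2.022 [0.1781 0.0171 0.0522]
2.094 [0.1838 0.0177 0.0467]
2.166 [0.1891 0.0182 0.0409]
```

>>> jog_arm --delta_pos '[[0.0012,0.0001,0.0038],[0.0024,0.0002,0.0076],[0.0039,0.0003,0.0112],[0.0054,0.0005,0.0149],[0.0071,0.0007,0.0185],[0.0089,0.0009,0.022],[0.0109,0.001,0.0255],[0.0129,0.0012,0.0289],[0.0151,0.0015,0.0322],[0.0173,0.0017,0.0355]]' --rotation '[[0,0,0],[0,0,0],[0,0,0],[0,0,0],[0,0,0],[0,0,0],[0,0,0],[0,0,0],[0,0,0],[0,0,0]]' --gripper '[0.1,0.1,0.1,0.1,0.1,0.1,0.1,0.1,0.1,0.1]'

```text
time: 3.9
tcp_pos: [0.4946, 0.0596, 0.1551]
orientation: [-0.0, 0.999, 0.049, -0.0]
force: [-1.8, 0.1, -2.6]
width: 0.014
```

```bash
python3 - <<'E'
from h import *
o=bot.observe();print(o["tcp_pos"]-[.4772,.0579,.1194],o["width"],o["force"])
E
```

```text
[0.01737245 0.00167582 0.03573937] 0.013980325937013443 [-1.7796571   0.12410919 -2.63001906]
```

>>> jog_arm --delta_pos '[[0.005,0.0004,0.0062],[0.0103,0.001,0.012],[0.0161,0.0015,0.0174],[0.0222,0.0021,0.0224],[0.0287,0.0027,0.027],[0.0355,0.0034,0.031],[0.0426,0.0041,0.0346],[0.0499,0.0048,0.0376],[0.0574,0.0055,0.0401],[0.065,0.0062,0.0421]]' --rotation '[[0,0,0],[0,0,0],[0,0,0],[0,0,0],[0,0,0],[0,0,0],[0,0,0],[0,0,0],[0,0,0],[0,0,0]]' --gripper '[0.1,0.1,0.1,0.1,0.1,0.1,0.1,0.1,0.1,0.1]'

```text
time: 4.9
tcp_pos: [0.5602, 0.0662, 0.1974]
orientation: [-0.0, 0.999, 0.049, -0.0]
force: [-0.4, 3.7, -4.6]
width: 0.0135
```

>>> jog_arm --delta_pos '[[0.0071,0.0006,0.0012],[0.015,0.0013,0.002],[0.0229,0.002,0.0022],[0.0308,0.0027,0.0019],[0.0386,0.0034,0.001],[0.0464,0.0041,-0.0005],[0.054,0.0048,-0.0025],[0.0615,0.0054,-0.0051],[0.0688,0.006,-0.0082],[0.0758,0.0066,-0.0118]]' --rotation '[[0,0,0],[0,0,0],[0,0,0],[0,0,0],[0,0,0],[0,0,0],[0,0,0],[0,0,0],[0,0,0],[0,0,0]]' --gripper '[0.1,0.1,0.1,0.1,0.1,0.1,0.1,0.1,0.1,0.1]'

```text
time: 5.9
tcp_pos: [0.6366, 0.0738, 0.1852]
orientation: [-0.001, 0.999, 0.049, -0.001]
force: [-0.7, 5.8, -3.8]
width: 0.0132
```

>>> jog_arm --delta_pos '[[0.0062,0.0008,-0.0039],[0.0126,0.0017,-0.0085],[0.0187,0.0025,-0.0136],[0.0216,0.003,-0.0163],[0.0244,0.0033,-0.0191],[0.0271,0.0036,-0.022],[0.0297,0.004,-0.0249],[0.0303,0.004,-0.0256],[0.0308,0.004,-0.026],[0.0308,0.004,-0.026]]' --rotation '[[0,0,0],[0,0,0],[0,0,0],[0,0,0],[0,0,0],[0,0,0],[0,0,0],[0,0,0],[0,0,0],[0,0,0]]' --gripper '[0.1,0.1,0.1,0.1,0.1,0.1,0.1,0.1,0.1,0.1]'

```text
time: 6.9
tcp_pos: [0.6664, 0.0771, 0.1602]
orientation: [-0.001, 0.999, 0.049, -0.001]
force: [-5.8, -1.6, 4.2]
width: 0.0138
```

>>> jog_arm --delta_pos '[[0,0,0],[0,0,0],[0,0,0],[0,0,0.02],[0,0,0.05],[0,0,0.08],[0,0,0.1],[-0.03,-0.04,0.1],[-0.06,-0.08,0.1],[-0.08,-0.12,0.1]]' --rotation '[[0,0,0],[0,0,0],[0,0,0],[0,0,0],[0,0,0],[0,0,0],[0,0,0],[0,0,-0.1],[0,0,-0.2],[0,0,-0.3]]' --gripper '[0.6,0.6,0.6,0.6,0.6,0.6,0.6,0.7,0.8,0.8]'

```text
time: 7.9
tcp_pos: [0.5852, -0.0437, 0.2605]
orientation: [-0.001, 0.995, -0.102, -0.001]
force: [0.5, -0.8, 0.5]
width: 0.0686
```

>>> jog_arm --delta_pos '[[-0.02,-0.038,0],[-0.043,-0.076,0],[-0.064,-0.114,-0.02],[-0.086,-0.152,-0.05],[-0.107,-0.19,-0.08],[-0.128,-0.227,-0.11],[-0.15,-0.265,-0.14],[-0.15,-0.265,-0.16],[-0.15,-0.265,-0.16]]' --rotation '[[0,0,-0.07],[0,0,-0.13],[0,0,-0.2],[0,0,-0.26],[0,0,-0.33],[0,0,-0.39],[0,0,-0.448],[0,0,-0.448],[0,0,-0.448]]' --gripper '[0.8,0.8,0.8,0.8,0.8,0.8,0.8,0.8,0.8]'

```text
time: 8.8
tcp_pos: [0.4318, -0.3086, 0.097]
orientation: [-0.002, 0.947, -0.323, -0.004]
force: [0.3, 1.7, -0.0]
width: 0.068
```

```bash
python3 - <<'E'
from h import *
zoom("top","t2.png",190,130,400,270,3.6)
zoom("side","s2.png",200,150,340,330,3.3)
o=bot.observe();print(o["tcp_pos"],o["width"],o["force"],o["orientation"])
E
```

```text
[ 0.43538881 -0.30855603  0.10075086] 0.06842679478039365 [ 0.9432673   0.37601726 -0.54613519] [-1.17435665e-03  9.47090744e-01 -3.20963081e-01 -6.66595473e-04]
```

View pics/t2.png

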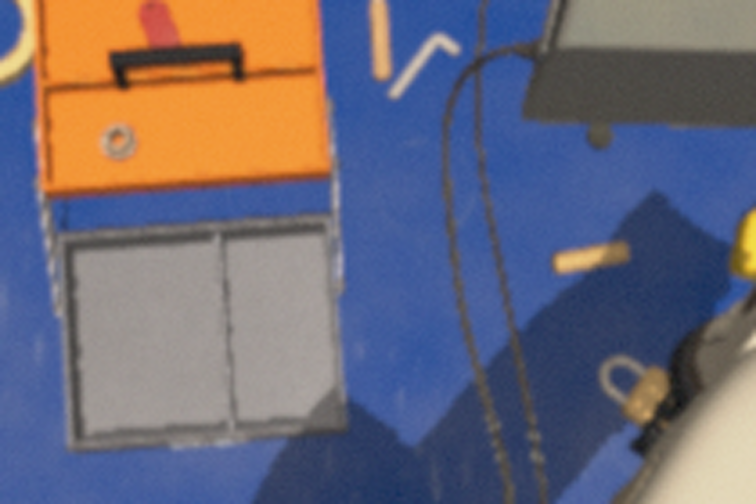

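View pics/s2.png

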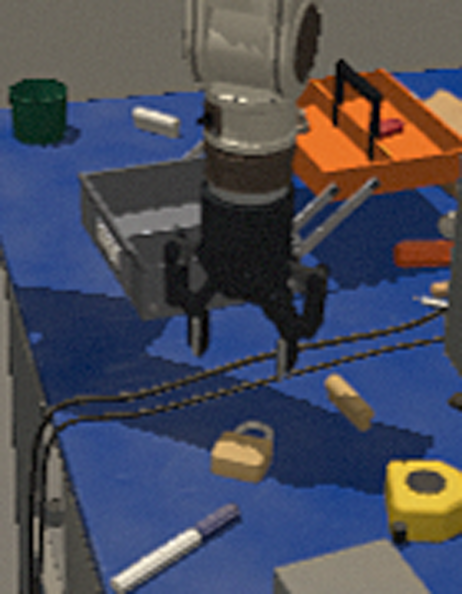

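>>> jog_arm --delta_pos '[[0,0,-0.025],[0,0,-0.05],[0,0,-0.07],[0,0,-0.085],[0,0,-0.095],[0,0,-0.098],[0,0,-0.098]]' --rotation '[[0,0,0],[0,0,0],[0,0,0],[0,0,0],[0,0,0],[0,0,0],[0,0,0]]' --gripper '[0.8,0.8,0.8,0.8,0.8,0.8,0.8]'

```text
time: 9.6
tcp_pos: [0.4365, -0.3084, 0.0036]
orientation: [-0.001, 0.947, -0.32, 0.0]
force: [0.1, -0.5, -0.0]
width: 0.0684
```

```bash
python3 - <<'E'
from h import *
zoom("side","s3.png",235,240,335,330,6)
o=bot.observe();print(o["tcp_pos"],o["width"],o["force"])
P=pts("top",[(60,235),(330,215),(346,431),(71,451)],190,130,3.6,.06)
print(P,P.mean(0)); 
for a,b in((0,1),(1,2),(3,2),(0,3)): print(np.linalg.norm(P[b]-P[a]),np.degrees(np.arctan2(*(P[a]-P[b])[1::-1])))
E
```

```text
[ 0.43648694 -0.30870139  0.00381053] 0.06848414168291836 [ 0.11034886 -0.40015875 -0.23116724]
[[ 0.55036218  0.17370009  0.06      ]
 [ 0.57242972 -0.04055065  0.06      ]
 [ 0.40086907 -0.05718983  0.06      ]
 [ 0.37952039  0.15653527  0.06      ]] [0.47579534 0.05812372 0.06      ]
0.21538420019225346 95.88065100495089
0.17236565233061868 5.539630035709693
0.2147886961373248 95.70426714104978
0.17170191466753362 5.737368986335882
```

View pics/s3.png

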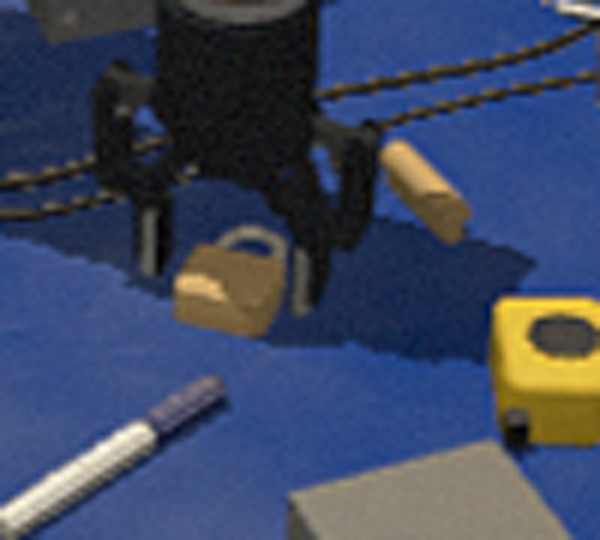

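>>> jog_arm --delta_pos '[[0,0,-0.002],[0,0,-0.002],[0,0,-0.002],[0,0,-0.002],[0,0,-0.002],[0,0,-0.002],[0,0,-0.002]]' --rotation '[[0,0,0],[0,0,0],[0,0,0],[0,0,0],[0,0,0],[0,0,0],[0,0,0]]' --gripper '[0.8,0.3,0.3,0.3,0.3,0.3,0.3]' --squeeze 40

```text
time: 10.35
tcp_pos: [0.437, -0.3091, 0.0028]
orientation: [-0.001, 0.947, -0.321, 0.001]
force: [-0.2, 1.0, 5.4]
width: 0.0451
```

>>> jog_arm --delta_pos '[[0,0,0.01],[0,0,0.025],[0,0,0.05],[0,0,0.08],[0,0,0.11],[0,0,0.13],[0,0,0.14],[0,0,0.14]]' --rotation '[[0,0,0],[0,0,0],[0,0,0],[0,0,0],[0,0,0],[0,0,0],[0,0,0],[0,0,0]]' --gripper '[0.3,0.3,0.3,0.3,0.3,0.3,0.3,0.3]'

```text
time: 11.15
tcp_pos: [0.4375, -0.3096, 0.1441]
orientation: [-0.0, 0.947, -0.321, 0.002]
force: [0.1, -0.3, -3.4]
width: 0.0452
```

```bash
python3 - <<'E'
from h import *
zoom("side","s4.png",225,160,335,330,3.5)
o=bot.observe();print(o["tcp_pos"],o["width"],o["force"],o["orientation"])
E
```

```text
[ 0.43682326 -0.3090409   0.14266676] 0.04516754964676878 [ 0.49887218 -0.65961559 -2.62728671] [-7.61592804e-04  9.47200859e-01 -3.20638326e-01  1.00838406e-03]
```

View pics/s4.png

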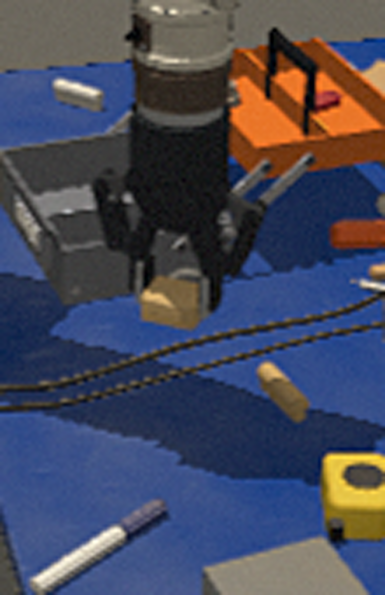

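>>> jog_arm --delta_pos '[[0.002,0.03,0],[0.005,0.07,0],[0.007,0.115,0],[0.01,0.16,0],[0.012,0.205,0],[0.014,0.25,0],[0.016,0.295,0],[0.019,0.34,0],[0.021,0.375,0],[0.0214,0.3945,0]]' --rotation '[[0,0,0.08],[0,0,0.16],[0,0,0.24],[0,0,0.32],[0,0,0.4],[0,0,0.48],[0,0,0.56],[0,0,0.64],[0,0,0.7],[0,0,0.752]]' --gripper '[0.3,0.3,0.3,0.3,0.3,0.3,0.3,0.3,0.3,0.3]'

```text
time: 12.2
tcp_pos: [0.4568, 0.088, 0.1409]
orientation: [-0.001, 0.999, 0.052, -0.001]
force: [-0.1, -1.1, -3.1]
width: 0.0453
```

```bash
python3 - <<'E'
from h import *
zoom("side","s5.png",210,160,310,260,6)
o=bot.observe();print(o["tcp_pos"],o["width"],o["force"],o["orientation"])
E
```

```text
[0.45697984 0.08979242 0.14086529] 0.04548778200902395 [ 0.96907006  1.83544751 -1.92564971] [-2.30873303e-03  9.98548901e-01  5.37949970e-02 -9.27841755e-04]
```

View pics/s5.png

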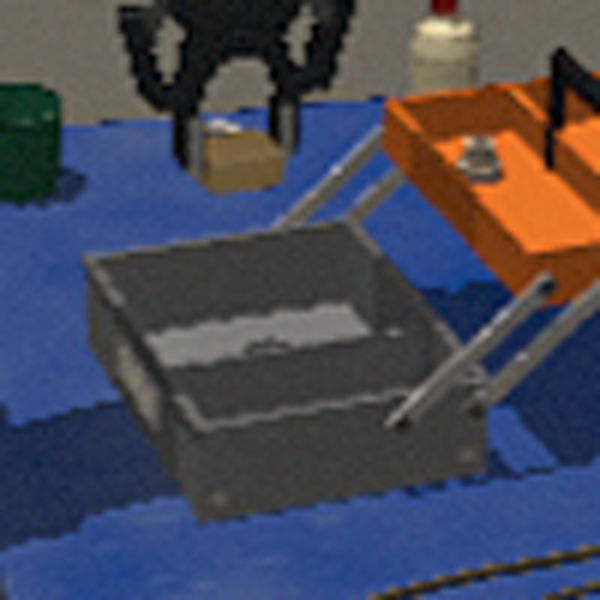

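>>> jog_arm --delta_pos '[[0.001,-0.003,0],[0.001,-0.003,-0.02],[0.001,-0.003,-0.045],[0.001,-0.003,-0.07],[0.001,-0.003,-0.09],[0.001,-0.003,-0.105],[0.001,-0.003,-0.115],[0.001,-0.003,-0.12],[0.001,-0.003,-0.124],[0.001,-0.003,-0.126]]' --rotation '[[0,0,-0.007],[0,0,-0.007],[0,0,-0.007],[0,0,-0.007],[0,0,-0.007],[0,0,-0.007],[0,0,-0.007],[0,0,-0.007],[0,0,-0.007],[0,0,-0.007]]' --gripper '[0.3,0.3,0.3,0.3,0.3,0.3,0.3,0.3,0.3,0.3]'

```text
time: 13.25
tcp_pos: [0.4583, 0.0866, 0.0149]
orientation: [-0.002, 0.999, 0.05, -0.001]
force: [0.0, 0.1, -2.4]
width: 0.0449
```

```bash
python3 - <<'E'
from h import *
zoom("side","s6.png",210,160,310,260,6)
o=bot.observe();print(o["tcp_pos"],o["width"],o["force"],o["orientation"])
E
```

```text
[0.45825006 0.0867194  0.01488025] 0.04547115295065282 [ 0.19327055  0.68372725 -2.60700692] [-2.33846205e-03  9.98739692e-01  5.01308120e-02 -6.78549964e-04]
```

View pics/s6.png

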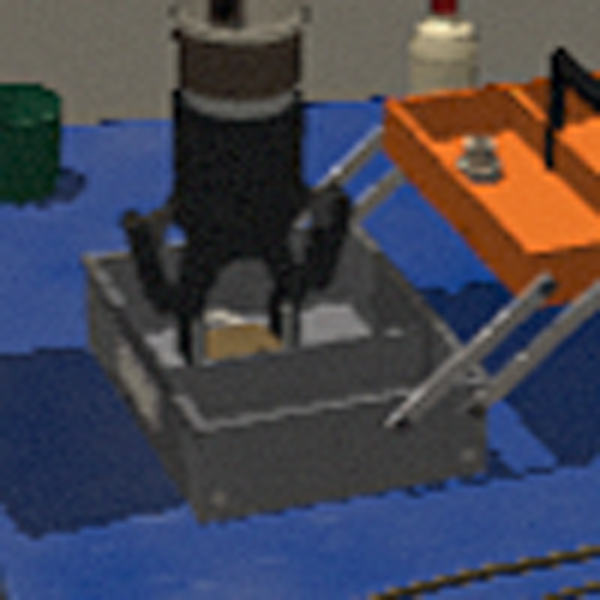

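The padlock hangs over the wide bay, still about 8 mm up. I lower the rest slowly.

>>> jog_arm --delta_pos '[[0,0,-0.0025],[0,0,-0.005],[0,0,-0.0065],[0,0,-0.0075],[0,0,-0.008],[0,0,-0.008]]' --rotation '[[0,0,0],[0,0,0],[0,0,0],[0,0,0],[0,0,0],[0,0,0]]' --gripper '[0.3,0.3,0.3,0.3,0.3,0.3]'

```text
time: 13.9
tcp_pos: [0.4582, 0.0867, 0.0069]
orientation: [-0.002, 0.999, 0.05, -0.001]
force: [0.0, -0.2, -3.1]
width: 0.045
```

>>> jog_arm --delta_pos '[[0,0,-0.001],[0,0,-0.001]]' --rotation '[[0,0,0],[0,0,0]]' --gripper '[0.3,0.3]'

```text
time: 14.1
tcp_pos: [0.4583, 0.0868, 0.0068]
orientation: [-0.002, 0.999, 0.05, -0.0]
force: [-2.4, -0.5, 5.0]
width: 0.0451
```

Contact: the force went from −3 to +5 N. I release and lift.

>>> jog_arm --delta_pos '[[0,0,0],[0,0,0],[0,0,0],[0,0,0.01],[0,0,0.035],[0,0,0.07],[0,0,0.11],[0,0,0.14],[0.01,-0.03,0.15],[0.02,-0.07,0.15]]' --rotation '[[0,0,0],[0,0,0],[0,0,0],[0,0,0],[0,0,0],[0,0,0],[0,0,0],[0,0,0],[0,0,0],[0,0,0]]' --gripper '[0.7,0.7,0.7,0.7,0.7,0.7,0.7,0.7,0.7,0.7]'

```text
time: 15.1
tcp_pos: [0.4805, 0.0174, 0.1603]
orientation: [-0.003, 0.999, 0.052, 0.003]
force: [0.5, -0.8, -0.5]
width: 0.0596
```

```bash
python3 - <<'E'
from h import *
zoom("side","s7.png",210,160,310,260,6)
o=bot.observe();print(o["tcp_pos"],o["width"],o["force"],o["orientation"])
E
```

```text
[0.48123675 0.01099324 0.15921413] 0.05966546097219578 [ 1.36030691 -4.43390758 -0.44012312] [1.31522743e-04 9.98818104e-01 4.85411693e-02 2.47625047e-03]
```

View pics/s7.png

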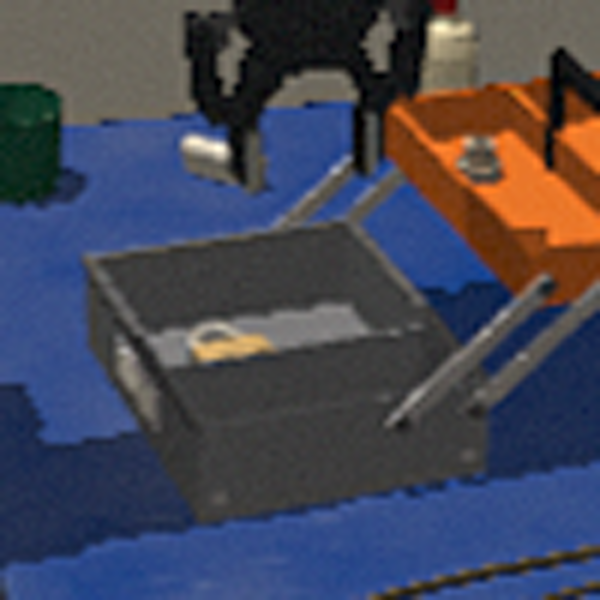

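```bash
python3 - <<'E'
from h import *
for p in [(337,162),(357,168),(428,169),(357,140),(362,88)]: print(p,ray("top",*p,0),ray("top",*p,.02),ray("top",*p,.2))
zoom("top","t3.png",290,40,480,270,2.6)
E
```

```text
(337, 162) [ 0.67387322 -0.20793188  0.        ] [ 0.6684753  -0.20526326  0.02      ] [ 0.61989404 -0.18124563  0.2       ]
(357, 168) [ 0.65683871 -0.26846263  0.        ] [ 0.6516868  -0.26491986  0.02      ] [ 0.60531954 -0.23303497  0.2       ]
(428, 169) [ 0.6595891  -0.48299922  0.        ] [ 0.65439746 -0.47635827  0.02      ] [ 0.60767273 -0.41658976  0.2       ]
(357, 140) [ 0.74474904 -0.26865057  0.        ] [ 0.73832759 -0.26510509  0.02      ] [ 0.6805345  -0.23319577  0.2       ]
(362, 88) [ 0.91324611 -0.28456606  0.        ] [ 0.90439135 -0.28079074  0.02      ] [ 0.82469847 -0.24681286  0.2       ]
```

View pics/t3.png

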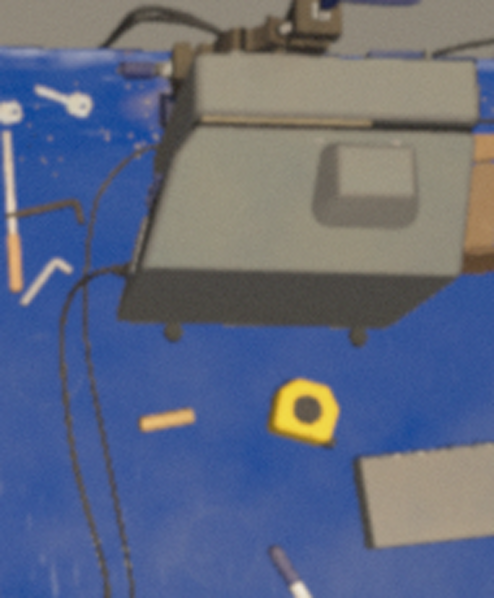

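>>> jog_arm --delta_pos '[[0.008,-0.03,0],[0.018,-0.07,0],[0.03,-0.11,0],[0.041,-0.155,-0.01],[0.052,-0.195,-0.03],[0.063,-0.235,-0.06],[0.07,-0.262,-0.08],[0.072,-0.272,-0.09],[0.072,-0.272,-0.09],[0.072,-0.272,-0.09]]' --rotation '[[0,0,0.02],[0,0,0.03],[0,0,0.05],[0,0,0.07],[0,0,0.09],[0,0,0.11],[0,0,0.122],[0,0,0.122],[0,0,0.122],[0,0,0.122]]' --gripper '[0.6,0.6,0.6,0.6,0.6,0.6,0.6,0.6,0.6,0.6]'

```text
time: 16.2
tcp_pos: [0.5518, -0.2574, 0.0689]
orientation: [-0.002, 0.994, 0.109, 0.001]
force: [-0.9, -0.1, 0.2]
width: 0.0513
```

```bash
python3 - <<'E'
from h import *
zoom("side","s8.png",235,200,355,310,5.4)
o=bot.observe();print(o["tcp_pos"],o["width"],o["force"],o["orientation"])
E
```

```text
[ 0.55228891 -0.2572953   0.06954433] 0.05167269192620825 [-0.72391093  0.87929239  0.04003236] [-0.00161862  0.99402841  0.10909805  0.00158399]
```

View pics/s8.png

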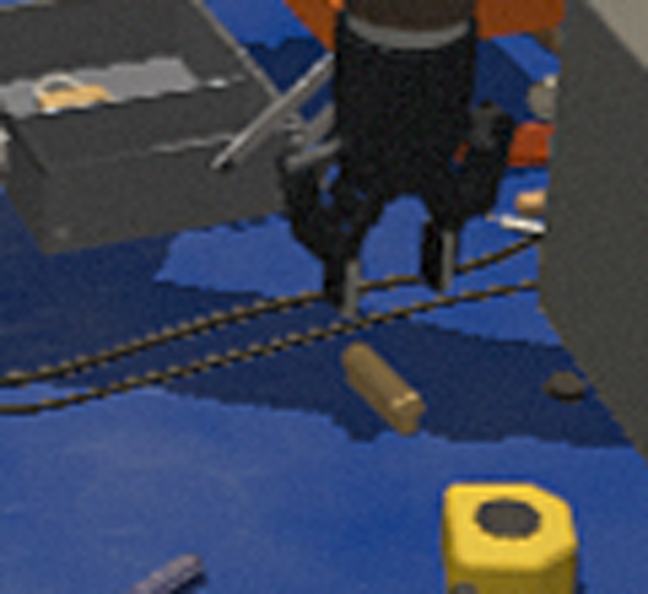

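>>> jog_arm --delta_pos '[[0,0.001,-0.02],[0,0.001,-0.04],[0,0.001,-0.055],[0,0.001,-0.063],[0,0.001,-0.066],[0,0.001,-0.066],[0,0.001,-0.066]]' --rotation '[[0,0,0],[0,0,0],[0,0,0],[0,0,0],[0,0,0],[0,0,0],[0,0,0]]' --gripper '[0.6,0.6,0.6,0.6,0.6,0.6,0.6]'

```text
time: 16.95
tcp_pos: [0.5532, -0.2563, 0.0048]
orientation: [-0.001, 0.994, 0.109, 0.002]
force: [0.5, -0.5, 0.3]
width: 0.0511
```

```bash
python3 - <<'E'
from h import *
zoom("side","s9.png",235,200,355,310,5.4)
o=bot.observe();print(o["tcp_pos"],o["width"],o["force"],o["orientation"])
E
```

```text
[ 0.55311623 -0.25649632  0.00473029] 0.05141779917033422 [ 0.54454954 -0.24857253  0.13840766] [-0.00110585  0.99401451  0.10921493  0.00245718]
```

View pics/s9.png

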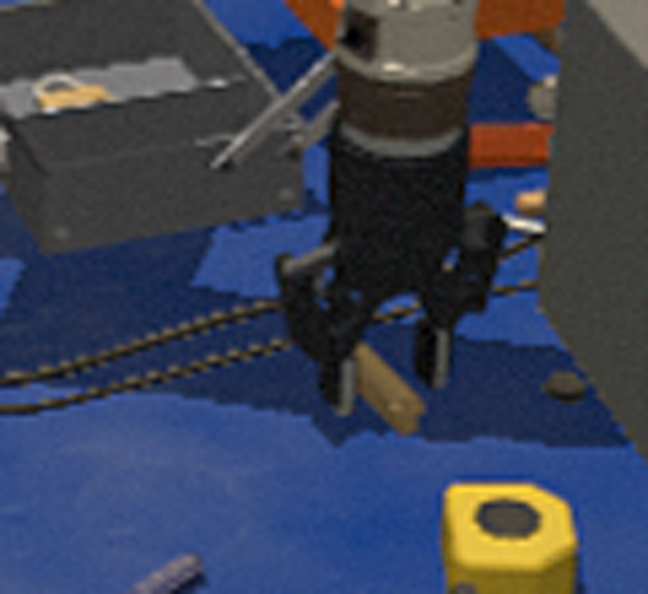

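>>> jog_arm --delta_pos '[[0,0,-0.001],[0,0,-0.001],[0,0,-0.001],[0,0,-0.001],[0,0,-0.001],[0,0,-0.001],[0,0,-0.001],[0,0,-0.001]]' --rotation '[[0,0,0],[0,0,0],[0,0,0],[0,0,0],[0,0,0],[0,0,0],[0,0,0],[0,0,0]]' --gripper '[0.1,0.1,0.1,0.1,0.1,0.1,0.1,0.1]' --squeeze 40

```text
time: 17.8
tcp_pos: [0.5533, -0.2567, 0.0042]
orientation: [-0.001, 0.994, 0.109, 0.003]
force: [-1.2, 0.1, 5.9]
width: 0.016
```

>>> jog_arm --delta_pos '[[0,0,0.01],[0,0,0.025],[0,0,0.05],[0,0,0.08],[0,0,0.11],[0,0,0.13],[0,0,0.14],[0,0,0.14]]' --rotation '[[0,0,0],[0,0,0],[0,0,0],[0,0,0],[0,0,0],[0,0,0],[0,0,0],[0,0,0]]' --gripper '[0.1,0.1,0.1,0.1,0.1,0.1,0.1,0.1]'

```text
time: 18.6
tcp_pos: [0.5541, -0.257, 0.1455]
orientation: [-0.0, 0.994, 0.109, 0.004]
force: [0.7, -1.0, -2.3]
width: 0.0156
```

```bash
python3 - <<'E'
from h import *
zoom("side","s10.png",235,150,355,270,5)
zoom("top","t4.png",195,130,400,260,3.6)
o=bot.observe();print(o["tcp_pos"],o["width"],o["force"],o["orientation"])
E
```

```text
[ 0.55264767 -0.25634558  0.14293957] 0.015200265585847044 [-0.60466427  0.23487027 -2.45657393] [-0.00141083  0.9940187   0.10918556  0.00182764]
```

View pics/s10.png

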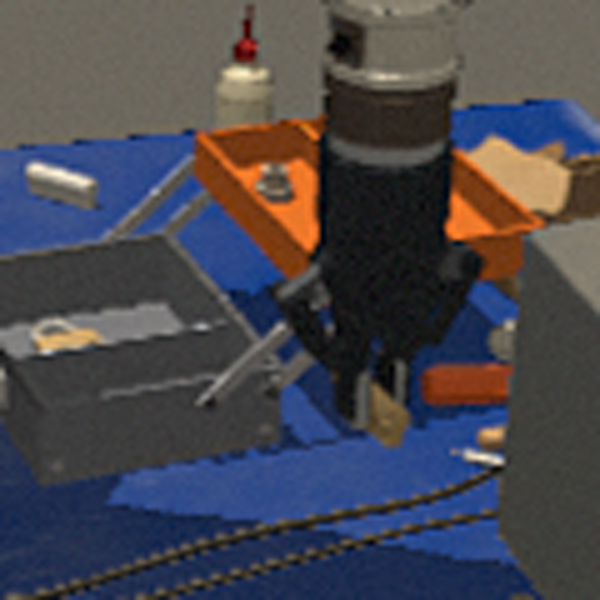

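View pics/t4.png

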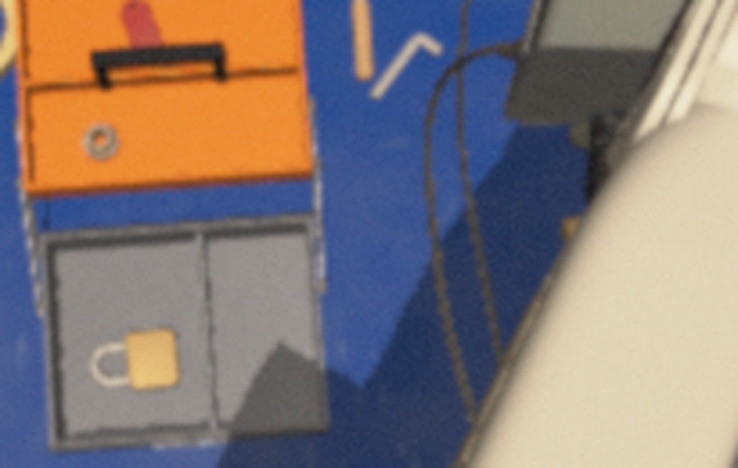

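>>> jog_arm --delta_pos '[[-0.02,0.02,0.005],[-0.04,0.045,0.01],[-0.06,0.075,0.01],[-0.075,0.11,0.01],[-0.085,0.15,0.01],[-0.0855,0.185,0.01],[-0.0855,0.215,0.01],[-0.0855,0.24,0.01],[-0.0855,0.2505,0.01],[-0.0855,0.2505,0]]' --rotation '[[0,0,-0.01],[0,0,-0.03],[0,0,-0.045],[0,0,-0.06],[0,0,-0.075],[0,0,-0.09],[0,0,-0.1],[0,0,-0.115],[0,0,-0.119],[0,0,-0.119]]' --gripper '[0.1,0.1,0.1,0.1,0.1,0.1,0.1,0.1,0.1,0.1]'

```text
time: 19.7
tcp_pos: [0.4675, -0.0049, 0.1426]
orientation: [-0.001, 0.999, 0.051, 0.002]
force: [0.3, 0.4, -2.6]
width: 0.0156
```

```bash
python3 - <<'E'
from h import *
zoom("side","s11.png",210,160,310,260,6)
o=bot.observe();print(o["tcp_pos"],o["width"],o["force"],o["orientation"])
E
```

```text
[ 0.4659945  -0.0058037   0.14033421] 0.015514928165824882 [-1.33571556  0.06958938 -3.05461482] [-1.07315597e-03  9.98721433e-01  5.05397032e-02  2.92860440e-04]
```

View pics/s11.png

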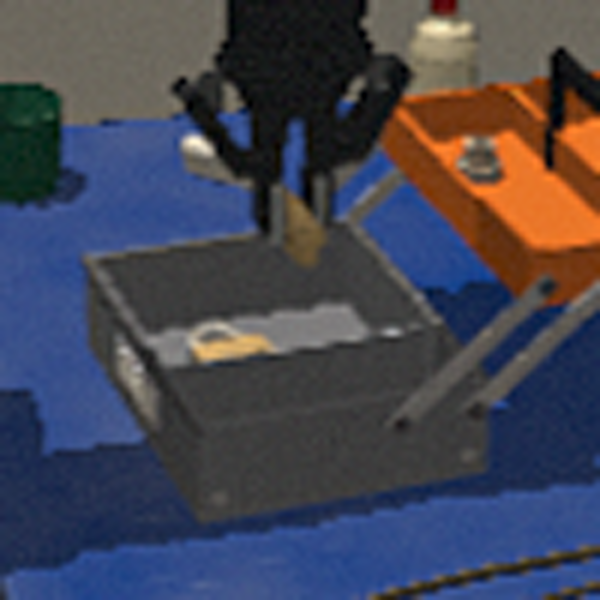

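>>> jog_arm --delta_pos '[[0.001,0,-0.01],[0.001,0,-0.03],[0.001,0,-0.055],[0.001,0,-0.08],[0.001,0,-0.1],[0.001,0,-0.112],[0.001,0,-0.12],[0.001,0,-0.125],[0.001,0,-0.128],[0.001,0,-0.129]]' --rotation '[[0,0,0],[0,0,0],[0,0,0],[0,0,0],[0,0,0],[0,0,0],[0,0,0],[0,0,0],[0,0,0],[0,0,0]]' --gripper '[0.1,0.1,0.1,0.1,0.1,0.1,0.1,0.1,0.1,0.1]'

```text
time: 20.75
tcp_pos: [0.4672, -0.006, 0.0113]
orientation: [-0.001, 0.999, 0.05, 0.0]
force: [0.1, -0.1, -1.6]
width: 0.0153
```

>>> jog_arm --delta_pos '[[0,0,-0.001],[0,0,-0.002],[0,0,-0.0025],[0,0,-0.003]]' --rotation '[[0,0,0],[0,0,0],[0,0,0],[0,0,0]]' --gripper '[0.1,0.1,0.1,0.1]'

```text
time: 21.15
tcp_pos: [0.4675, -0.006, 0.0086]
orientation: [-0.001, 0.999, 0.05, 0.001]
force: [-0.5, 0.3, -1.2]
width: 0.0157
```

>>> jog_arm --delta_pos '[[0,0,-0.0007],[0,0,-0.001],[0,0,-0.001]]' --rotation '[[0,0,0],[0,0,0],[0,0,0]]' --gripper '[0.1,0.1,0.1]'

```text
time: 21.45
tcp_pos: [0.4675, -0.006, 0.0082]
orientation: [-0.001, 0.999, 0.05, 0.001]
force: [-1.1, 0.0, 5.5]
width: 0.0153
```

Contact at the expected height. I release gently and lift.

>>> jog_arm --delta_pos '[[0,0,0],[0,0,0],[0,0,0],[0,0,0],[0,0,0.01],[0,0,0.035],[0,0,0.07],[0,0,0.11],[0,0,0.15],[0,0,0.18]]' --rotation '[[0,0,0],[0,0,0],[0,0,0],[0,0,0],[0,0,0],[0,0,0],[0,0,0],[0,0,0],[0,0,0],[0,0,0]]' --gripper '[0.3,0.5,0.5,0.5,0.5,0.5,0.5,0.5,0.5,0.6]'

```text
time: 22.45
tcp_pos: [0.4681, -0.006, 0.1917]
orientation: [-0.001, 0.999, 0.05, 0.003]
force: [0.4, 0.2, 0.3]
width: 0.0511
```

>>> jog_arm --delta_pos '[[0,0,0.03],[0.01,0.005,0.06],[0.035,0.015,0.07],[0.07,0.03,0.07],[0.105,0.045,0.07],[0.14,0.06,0.07],[0.17,0.072,0.07],[0.19,0.08,0.07],[0.198,0.083,0.07],[0.198,0.083,0.07]]' --rotation '[[0,0,0],[0,0,0],[0,0,0],[0,0,0],[0,0,0],[0,0,0],[0,0,0],[0,0,0],[0,0,0],[0,0,0]]' --gripper '[0.6,0.6,0.6,0.6,0.6,0.6,0.6,0.6,0.6,0.6]'

```text
time: 23.45
tcp_pos: [0.6668, 0.0776, 0.2609]
orientation: [-0.001, 0.999, 0.051, 0.002]
force: [-0.2, -0.1, -0.3]
width: 0.0515
```

```bash
python3 - <<'E'
from h import *
zoom("top","t5.png",190,130,330,265,4.3)
zoom("side","s12.png",210,120,310,260,4.2)
o=bot.observe();print(o["tcp_pos"],o["width"],o["force"],o["orientation"])
E
```

```text
[0.66573987 0.07692474 0.26176322] 0.051240819676757345 [-1.08119505 -0.19897646 -0.08271564] [-7.86038978e-04  9.98721186e-01  5.04929799e-02  2.41524523e-03]
```

View pics/t5.png

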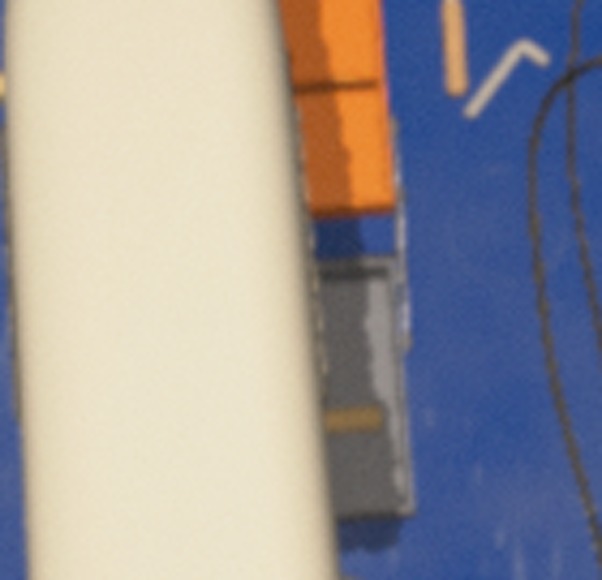

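View pics/s12.png

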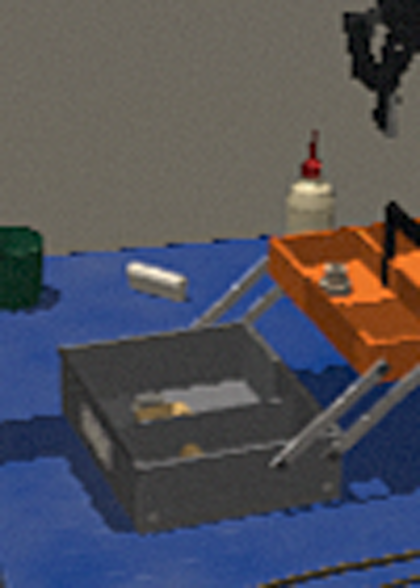

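The cylinder lies across the narrow bay at (350,418) in the top crop. Next I take the handle.

>>> jog_arm --delta_pos '[[0.0007,0,-0.025],[0.0007,0,-0.05],[0.0007,0,-0.075],[0.0007,0,-0.09],[0.0007,0,-0.098],[0.0007,0,-0.101],[0.0007,0,-0.101],[0.0007,0,-0.101]]' --rotation '[[0,0,0],[0,0,0],[0,0,0],[0,0,0],[0,0,0],[0,0,0],[0,0,0],[0,0,0]]' --gripper '[0.6,0.6,0.6,0.6,0.6,0.6,0.6,0.6]'

```text
time: 24.35
tcp_pos: [0.667, 0.0769, 0.1622]
orientation: [-0.001, 0.999, 0.05, 0.004]
force: [-0.4, -0.7, -0.1]
width: 0.0513
```

>>> jog_arm --delta_pos '[[0,0,0],[0,0,0],[0,0,0],[0,0,0],[0,0,0],[0,0,0],[0,0,0]]' --rotation '[[0,0,0],[0,0,0],[0,0,0],[0,0,0],[0,0,0],[0,0,0],[0,0,0]]' --gripper '[0.1,0.1,0.1,0.1,0.1,0.1,0.1]' --squeeze 30

```text
time: 25.05
tcp_pos: [0.6665, 0.0769, 0.1631]
orientation: [-0.001, 0.999, 0.05, 0.003]
force: [-4.2, -0.1, 4.7]
width: 0.0131
```

```bash
python3 - <<'E'
import numpy as np
ex=np.array([np.cos(np.radians(5.75)),np.sin(np.radians(5.75))])
def d(q): return np.array([*(.11*(np.cos(.276)-np.cos(.276+q))*ex),.11*(np.sin(.276+q)-np.sin(.276))])
q0=2.167;s=[2.14,2.1,2.05,1.99,1.92,1.85,1.78,1.71,1.64,1.57]
g=[s]+[[1.57-.07*i for i in range(1,11)],[.87-.07*i for i in range(1,11)],[.13,.1,.07,.05,.03,.015,0]]
for k in g:
    print([[round(float(v),4) for v in d(q)-d(q0)] for q in k]);q0=k[-1]
E
```

```text
[[-0.0019, -0.0002, 0.0022], [-0.0049, -0.0005, 0.0055], [-0.0088, -0.0009, 0.0093], [-0.0137, -0.0014, 0.0137], [-0.0198, -0.002, 0.0184], [-0.0261, -0.0026, 0.0227], [-0.0328, -0.0033, 0.0266], [-0.0397, -0.004, 0.0299], [-0.0468, -0.0047, 0.0328], [-0.0541, -0.0054, 0.0351]]
[[-0.0074, -0.0007, 0.0018], [-0.015, -0.0015, 0.0031], [-0.0226, -0.0023, 0.0039], [-0.0303, -0.003, 0.0041], [-0.0379, -0.0038, 0.0038], [-0.0455, -0.0046, 0.003], [-0.0531, -0.0053, 0.0016], [-0.0605, -0.0061, -0.0003], [-0.0678, -0.0068, -0.0027], [-0.0748, -0.0075, -0.0056]]
[[-0.0069, -0.0007, -0.0034], [-0.0135, -0.0014, -0.0073], [-0.0198, -0.002, -0.0117], [-0.0258, -0.0026, -0.0164], [-0.0315, -0.0032, -0.0216], [-0.0367, -0.0037, -0.0272], [-0.0416, -0.0042, -0.0331], [-0.0461, -0.0046, -0.0394], [-0.0501, -0.005, -0.0459], [-0.0536, -0.0054, -0.0528]]
[[-0.0018, -0.0002, -0.004], [-0.0031, -0.0003, -0.0071], [-0.0042, -0.0004, -0.0101], [-0.0049, -0.0005, -0.0122], [-0.0056, -0.0006, -0.0143], [-0.0061, -0.0006, -0.0159], [-0.0066, -0.0007, -0.0175]]
```

>>> jog_arm --delta_pos '[[-0.0019,-0.0002,0.0022],[-0.0049,-0.0005,0.0055],[-0.0088,-0.0009,0.0093],[-0.0137,-0.0014,0.0137],[-0.0198,-0.002,0.0184],[-0.0261,-0.0026,0.0227],[-0.0328,-0.0033,0.0266],[-0.0397,-0.004,0.0299],[-0.0468,-0.0047,0.0328],[-0.0541,-0.0054,0.0351]]' --rotation '[[0,0,0],[0,0,0],[0,0,0],[0,0,0],[0,0,0],[0,0,0],[0,0,0],[0,0,0],[0,0,0],[0,0,0]]' --gripper '[0.1,0.1,0.1,0.1,0.1,0.1,0.1,0.1,0.1,0.1]'

```text
time: 26.05
tcp_pos: [0.6117, 0.0713, 0.1986]
orientation: [-0.001, 0.999, 0.05, 0.003]
force: [1.0, -0.3, -1.0]
width: 0.0131
```

>>> jog_arm --delta_pos '[[-0.0071,-0.0007,0.0015],[-0.0145,-0.0014,0.0028],[-0.0221,-0.0022,0.0036],[-0.0298,-0.003,0.0038],[-0.0374,-0.0037,0.0035],[-0.045,-0.0045,0.0027],[-0.0526,-0.0053,0.0013],[-0.06,-0.006,-0.0006],[-0.0673,-0.0067,-0.003],[-0.0743,-0.0074,-0.0059]]' --rotation '[[0,0,0],[0,0,0],[0,0,0],[0,0,0],[0,0,0],[0,0,0],[0,0,0],[0,0,0],[0,0,0],[0,0,0]]' --gripper '[0.1,0.1,0.1,0.1,0.1,0.1,0.1,0.1,0.1,0.1]'

```text
time: 27.05
tcp_pos: [0.5365, 0.0637, 0.1924]
orientation: [-0.001, 0.999, 0.05, 0.003]
force: [0.4, -1.6, -1.2]
width: 0.0133
```

>>> jog_arm --delta_pos '[[-0.0061,-0.0006,-0.0034],[-0.0126,-0.0012,-0.0073],[-0.0189,-0.0019,-0.0117],[-0.0248,-0.0025,-0.0164],[-0.0305,-0.003,-0.0216],[-0.0357,-0.0036,-0.0271],[-0.0406,-0.0041,-0.033],[-0.0451,-0.0045,-0.0393],[-0.0491,-0.0049,-0.0458],[-0.0526,-0.0053,-0.0526]]' --rotation '[[0,0,0],[0,0,0],[0,0,0],[0,0,0],[0,0,0],[0,0,0],[0,0,0],[0,0,0],[0,0,0],[0,0,0]]' --gripper '[0.1,0.1,0.1,0.1,0.1,0.1,0.1,0.1,0.1,0.1]'

```text
time: 28.05
tcp_pos: [0.4834, 0.0583, 0.1389]
orientation: [-0.001, 0.999, 0.05, 0.003]
force: [-2.3, -1.4, -1.1]
width: 0.0133
```

>>> jog_arm --delta_pos '[[-0.0018,-0.0002,-0.0038],[-0.0031,-0.0003,-0.0069],[-0.0041,-0.0004,-0.0097],[-0.0048,-0.0004,-0.0118],[-0.0054,-0.0005,-0.0138],[-0.0059,-0.0005,-0.0154],[-0.0063,-0.0006,-0.0168],[-0.0064,-0.0006,-0.0174],[-0.0064,-0.0006,-0.0178],[-0.0064,-0.0006,-0.0178]]' --rotation '[[0,0,0],[0,0,0],[0,0,0],[0,0,0],[0,0,0],[0,0,0],[0,0,0],[0,0,0],[0,0,0],[0,0,0]]' --gripper '[0.1,0.1,0.1,0.1,0.1,0.1,0.1,0.1,0.1,0.1]'

```text
time: 29.05
tcp_pos: [0.4774, 0.0577, 0.1223]
orientation: [-0.001, 0.999, 0.05, 0.004]
force: [-4.3, -2.6, 6.0]
width: 0.0135
```

Stop force is felt and the z matches the closed height. I release and retreat straight up.

>>> jog_arm --delta_pos '[[0,0,0],[0,0,0],[0,0,0],[0,0,0.02],[0,0,0.05],[0,0,0.09],[0,0,0.12],[-0.02,0.03,0.13],[-0.04,0.07,0.13],[-0.06,0.11,0.13]]' --rotation '[[0,0,0],[0,0,0],[0,0,0],[0,0,0],[0,0,0],[0,0,0],[0,0,0],[0,0,0.1],[0,0,0.2],[0,0,0.3]]' --gripper '[0.6,0.6,0.6,0.6,0.6,0.6,0.6,0.6,0.6,0.6]'

```text
time: 30.05
tcp_pos: [0.4175, 0.1689, 0.2531]
orientation: [-0.002, 0.98, 0.2, 0.005]
force: [0.2, 1.6, -1.1]
width: 0.0512
```

>>> jog_arm --delta_pos '[[-0.02,0.03,0],[-0.05,0.07,0],[-0.08,0.11,0],[-0.11,0.15,0],[-0.14,0.19,0],[-0.17,0.22,0],[-0.2,0.25,0],[-0.22,0.26,0],[-0.22,0.26,0],[-0.22,0.26,0]]' --rotation '[[0,0,0.1],[0,0,0.2],[0,0,0.3],[0,0,0.4],[0,0,0.5],[0,0,0.6],[0,0,0.7],[0,0,0.8],[0,0,0.8],[0,0,0.8]]' --gripper '[0.6,0.6,0.6,0.6,0.6,0.6,0.6,0.6,0.6,0.6]'

```text
time: 31.05
tcp_pos: [0.1972, 0.4291, 0.253]
orientation: [-0.003, 0.824, 0.566, 0.004]
force: [-0.3, -0.0, 0.5]
width: 0.051
```

```bash
python3 - <<'E'
from h import *
zoom("top","t6.png",100,130,440,290,2.3)
zoom("side","s13.png",180,150,360,330,3.3)
o=bot.observe();print(o["tcp_pos"],o["width"],o["force"],o["time"])
E
```

```text
[0.1981753  0.42854534 0.25312135] 0.05127109741772869 [-0.61343974  0.09642367 -0.30660712] 31.15
```

View pics/t6.png

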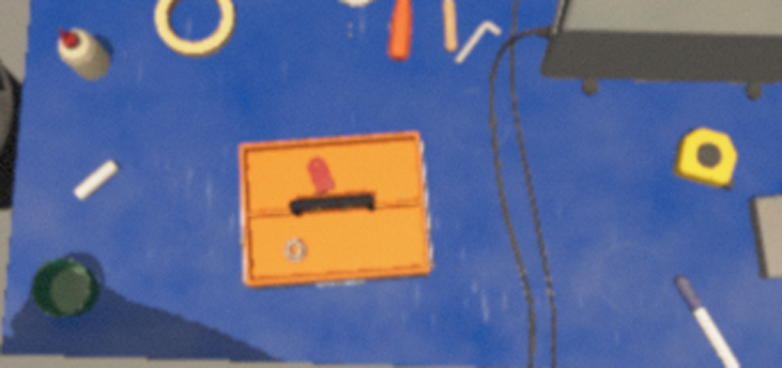

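View pics/s13.png

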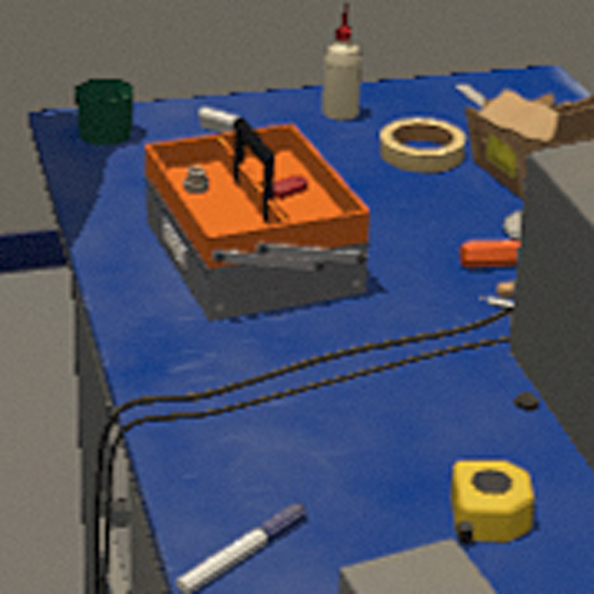

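The tray is shut with the bush at (294,249) and the tag at (320,174) in place. The bystanders have not moved. As a last check I compare it with the first picture, then hand in.

```bash
python3 - <<'E'
from h import *
import cv2
for n,b in(("top",(180,265,195,297)),("side",(175,255,215,310))):
    a=cv2.imread(f"pics/{n}0.png")[b[0]:b[1],b[2]:b[3]]
    c=cv2.cvtColor(bot.camera(n),cv2.COLOR_RGB2BGR)[b[0]:b[1],b[2]:b[3]]
    print(n,cv2.phaseCorrelate(np.float64(cv2.cvtColor(a,6)),np.float64(cv2.cvtColor(c,6))),np.abs(a.astype(int)-c).mean())
bot.job_done()
E
```

```text
top ((0.05645441249586014, -0.010476521999756017), 1.0015460172309911) 1.6270280661284122
side ((-0.007929032068652475, 0.034114120052294084), 0.9992198809265523) 2.5225
the job is handed in; nothing more can be done
```

The case is packed and closed, and the job is handed in after about 31 s of the 72 s allowed.

- **Tray:** I kept hold of the handle along the whole arc, both opening and closing. The forces I read after each move stayed under about 10 N.
- **Padlock:** it is flat in the wide bay. I lowered it until I felt contact with the floor, then released it.
- **Brass cylinder:** it is flat across the narrow bay, set down the same way. In the top picture the arm hid part of it, and the side camera saw only its top.
- **Closing check:** against the first pictures, the case and tray line up to within 0.1 pixel in both cameras, so the tray is fully shut. The bush and red tag are where they started.
- **Bystanders:** the nickel cylinder, oil bottle, cup, tape measure and marker look unmoved.

No check failed or disagreed. The packed locks were not visible once the tray was shut, so their last confirmation is from before closing.

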